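Click the tall socket onto the cap torque tester

ROBOT

A 7-joint arm with a two-finger parallel gripper is mounted at the origin on a cart in front of the work surface, level with it; the furniture and walls round the work are solid. World frame = base frame: x ahead of the robot, y to its left, z up, the work surface at z = 0. Lengths are in m, angles in rad, forces in N, time in s.
With the tool pointing down it reaches from about 0.4 to 0.9 m from the base axis. Payload 5.5 kg.
Tool frame: the origin (TCP) lies at the very end of the fingers, on their centre line; the grasp point (between the pads) lies 19 mm behind it; z points along the fingers, y is the line along which they close (so a half turn about z gives the same grasp; the last joint's range is limited). The gripper opens to 85 mm and grips with 20 to 120 N. Pads are 22 mm wide; open, the fingers measure 114 mm over their backs; the gripper's body (76 mm by 85 mm) begins 54 mm behind the grasp point. The pads swing forward as they close: fully open they stand 13 mm farther back than shut.
Start: joints at [-1.059, 0.501, -0.427, 1.55, 0.221, 1.138, -0.21], TCP at [0.16, 0.63, 0.231] pointing down, gripper open.
Joint ranges: [-2.88, 2.88], [-0.31, 2.03], [-1.54, 1.56], [0.2, 2.42], [-1.41, 4.55], [0.19, 2.02], [-2.57, 2.57]. Speed limits (rad/s): [2.57, 2.57, 3.14, 3.14, 3.14, 3.14, 3.14].

INTERFACE

Orientations are given as a rotation vector (axis times angle).
In Python, from cell import status, imaging, ctrl gives the robot as it stands. The module is installed in compiled form; this text tells all that it offers.
- The arm moves only by the shell command python3 -m crank 'ROWS' [OPENING] [FORCE]. ROWS is JSON, a list of rows, each a list of 6 numbers: the shift along the tool's x, y, z as a fraction of full scale, then the turn, a rotation vector about the tool's x, y, z as a fraction of full scale. In form: [[tx, ty, tz, rx, ry, rz], ...]. A call has 1 to 20 rows; each row shifts and turns the commanded pose from where the row before left it, along the tool's axes as they then stand; what a row does not reach is not made up. Full scale, the value 1, is 80 mm for a shift and 2 rad for a turn. A row lasts 1/8 s, in which the tool goes at most 62.5 mm and 10.7 degrees, less where a joint would pass 70% of its speed; a pose out of reach is approached as far as the arm can. A call with a number of a shift or a turn outside -1 to 1 is refused whole. A call with a gripper value outside its range is refused whole. OPENING is the opening in per cent of the stroke, from 0 (shut) to 100 (fully open), set as the call begins (- or left out, the last holds). The fingers move at their own pace and stop on an object; FORCE is the grip in N (left out, the last holds). Time passes only in rows, so rows that do not move let the fingers close. It gives the time, the measured TCP pose, the force, the opening and the grip force at its end, in the units of the state.
- status.read_state(): the state, without advancing time (a new reading comes with each control period).
- imaging.camera(name): name is "scene" or "top"; returns a dict with "pixels" (400x640x3 uint8, red, green, blue), "mtx" (3x3 intrinsics, pixels), "k1" (the pictures are not rectified: a ray, as slopes to the right and down, at radius r is drawn at 1 + k1 r^2 times it, then the intrinsics apply), "rvec" (rotation vector, rad) and "tvec" (3), from world to camera coordinates, as OpenCV has them. Camera axes: x right, y down, z forward; pixel columns grow to the right and rows downward; lengths in m; the calibration is good to about 2 mm. A picture is of the moment at which its call begins. There is no depth.
- ctrl.finish_job(): hands the job in; it is judged then, once.
The state is a dict: "t": time; "q": joint angles; "qvel": joint speeds; "joint_torque": joint torques, N m; "position": TCP position; "eef_rot": TCP orientation; "ft_force": force on the tool from outside, world axes, zero at the start; "wrist_torque": the same for the moment, N m; "grip_width": finger opening in m; "gripper_force": force on a finger pad.
Only numpy, scipy, OpenCV 4.12 (cv2) and the standard library are available. Lean on these libraries where they do the work, as an engineer would, in place of code of your own. Each camera call takes 0.05 s, during which the arm holds its last target. There are 200 camera calls.

TASK

Get the cap torque tester ready: take the tall socket from the mat and push it, square end down, onto the tester's upright square drive until its spring balls click and the socket sits fully home, then let go. The drive may have been left turned at any angle, so feel for where the square drops in, and never load the tester with more than 60 newtons. Leave the short socket, the small carton and the vial where they are.

Things in the scene. Friction and masses are not known exactly. Their poses are not given: they have to be found in the camera images.
- socket_tall: The tall plain steel socket: a round sleeve, 34 mm diameter, 64 mm high, 0.18 to 0.35 kg, standing on the mat with its square end already down. Origin: centre of its underside; z: up its axis; x and y: square to the flats of its hole. Grip it from above anywhere on the upper 40 mm of its plain round outside; its open top is a round recess.
- socket_groove (a point): Point on the tall socket's axis, 10 mm above its underside. The hole in the underside is a square of 14 mm, 22 mm deep; at this height a groove 5.6 mm high runs round its four flats, into which the drive's two balls snap.
- socket_short: The short plain steel socket, 34 mm diameter and 40 mm high, standing on the same mat, about 90 mm from the tall one. Not wanted: leave it. Origin: centre of its underside, z up.
- mat: Black rubber mat, 100 x 170 x 3 mm, fixed on the worktop; the sockets stand on it. Origin: centre of its underside.
- tester: Cap torque tester, fixed on the worktop: white housing 120 x 110 mm in plan, top 52 mm high, display and two keys on its front (-x) side. In its middle a round aluminium boss rises to 70 mm, 38 mm across its flat top; on it stands the square drive. Origin: centre of the underside, below the drive's axis; z up. Its load is the sum of all contact forces, sideways wedging of the drive included.
- drive_seat (a point): Centre of the boss's flat top, 70 mm above the worktop, on the drive's axis: the socket's underside rests here when fully home. Squared to the drive, the socket slides freely down to 11 to 13 mm above this face; there the balls stop it and 12 to 25 N are needed to push past; then it slides at under 12 N, the balls snap into the groove near 3 mm and it goes on to a firm stop on this face.
- drive_tip (a point): Centre of the tip of the square steel drive, 20 mm above the seat. The drive is 13 mm across flats, its top 3 mm bevelled to 9 mm. It is turned to an unknown angle about z (any angle; a square repeats every 90 degrees), not measured, and stays put under light load. Unless square to it within about 4.5 degrees, the socket rests on the bevel, its underside 16 to 20 mm above the seat.
- ball_a (a joint): One of two spring balls, 6 mm diameter, in opposite flats of the drive, 10 mm above the seat: its travel inwards in m. 0 = fully out (free, or snapped into the socket's groove), about 0.001 while the socket's plain wall slides over it, at most 0.003.
- ball_b (a joint): The other spring ball, in the opposite flat; same values.
- fuse_carton: Small dark carton, 40 x 60 x 22 mm, loose, a bystander left of the tester. Origin: centre of its underside.
- vial: Small vial with a black cap, 22 mm diameter, 48 mm high, loose, a bystander beyond the mat. Origin: centre of its underside.
Things that resemble listed ones, but are neither listed nor needed, are in the scene too. What is shaped like the socket_tall but pink or yellow is not meant.

How it is judged:
On the way, in this order (a step that is already met when the one before it is completed fails the run):
1. the tall socket is lifted and its square end put over the tip of the drive (horizontal distance between socket_tall and drive_seat below 0.005 m and z of socket_tall in the frame of drive_seat above 0.008 m), for 0.05 s.
2. the tall socket is fully home on the drive and the balls have snapped out (horizontal distance between socket_tall and drive_seat below 0.003 m and z of socket_tall in the frame of drive_seat below 0.0015 m and value of joint each of ball_a, ball_b below 0.0006 m), for 0.1 s.
At the end, for the whole second after the job is handed in: The tall socket stands upright on the square drive at rest, its underside within 1.5 mm of the boss's flat top, its axis within 3 mm of the drive's, and both balls have snapped out into its groove (travel below 0.6 mm) (all of step 2 and angle between socket_tall's own z axis and vertical below 0.06 rad and linear speed of socket_tall below 0.02 m/s); the robot touches nothing.
It fails at once if the tester is loaded with more than 60 N (contact force between anything else and tester above 60 N).
It fails at once if the short socket is moved more than 30 mm (distance of socket_short from where it was at the start of the episode above 0.03 m).
It fails at once if the small carton is moved more than 30 mm (distance of fuse_carton from where it was at the start of the episode above 0.03 m).
It fails at once if the vial is moved more than 30 mm (distance of vial from where it was at the start of the episode above 0.03 m).
It also fails if it takes over 58 s, if anything falls off the work surface, if the arm or the gripper's body presses on something with over 40 N, if the wrist force passes 120 N, or if a joint passes its speed limit or range.

## Working session

There is one attempt and no reset: what is moved stays moved. The work goes in short steps, Python scripts to look and compute and a shell command to move; the robot and the scene stay as the last step left them, time stands still between calls to the robot, and variables do not carry over. Pictures are saved under pics/ and viewed, at most 10 in all, crops included, and the job is handed in when it is done.

```bash
mkdir -p pics; cat > h.py <<'E'
import numpy as np,cv2
from scipy.spatial.transform import Rotation as R
from cell import status,imaging,ctrl
def pix2w(c,uv,z):
    K=c["mtx"];k=c["k1"];uv=np.array(uv,float)
    p=cv2.undistortPoints(uv.reshape(1,1,2),np.array(K,float),np.array([k,0,0,0.])).ravel()
    Rm=cv2.Rodrigues(np.array(c["rvec"],float))[0];t=np.array(c["tvec"],float)
    o=-Rm.T@t;d=Rm.T@np.array([p[0],p[1],1]);s=(z-o[2])/d[2];return o+s*d
def w2pix(c,P):
    return cv2.projectPoints(np.array(P,float).reshape(-1,1,3),np.array(c["rvec"],float),np.array(c["tvec"],float),np.array(c["mtx"],float),np.array([c["k1"],0,0,0.]))[0].reshape(-1,2)
E
python3 - <<'E'
from h import *
for n in("top","scene"):
    c=imaging.camera(n);cv2.imwrite(f"pics/{n}0.png",c["pixels"][:,:,::-1])
    import pickle;pickle.dump(c,open(n+".pkl","wb"));print(n,c["rvec"],c["tvec"],c["mtx"],c["k1"])
s=status.read_state();print({k:np.round(v,3) for k,v in s.items()}, R.from_rotvec(s["eef_rot"]).as_matrix().round(3))
E
```

```text
top [ 2.15348525 -2.18554267  0.12857139] [0.02537534 0.54261076 0.94881885] [[372.84884889   0.         319.05029019]
 [  0.         372.84884889 192.03047738]
 [  0.           0.           1.        ]] -0.08776842560539638
scene [ 1.99370905 -0.99734093  0.48788531] [-0.31054049  0.34020087  0.54788737] [[361.79016834   0.         318.27623158]
 [  0.         361.79016834 194.89314015]
 [  0.           0.           1.        ]] -0.04318292760912053
{'t': np.float64(0.1), 'q': array([-1.059,  0.502, -0.427,  1.551,  0.221,  1.138, -0.21 ]), 'qvel': array([-0.003, -0.002, -0.   , -0.002, -0.001, -0.   , -0.001]), 'joint_torque': array([-1.1000e-02, -5.7081e+01, -5.8380e+00, -2.8175e+01,  1.0000e-02,
        6.0000e-03, -0.0000e+00]), 'position': array([0.16 , 0.629, 0.23 ]), 'eef_rot': array([-3.900e-01, -3.117e+00,  3.000e-03]), 'ft_force': array([-0.159,  0.145, -0.327]), 'wrist_torque': array([ 0.025, -0.033,  0.027]), 'gripper_force': np.float64(0.0), 'grip_width': np.float64(0.085)} [[-0.969  0.246 -0.   ]
 [ 0.246  0.969 -0.002]
 [ 0.    -0.002 -1.   ]]
```

View pics/top0.png

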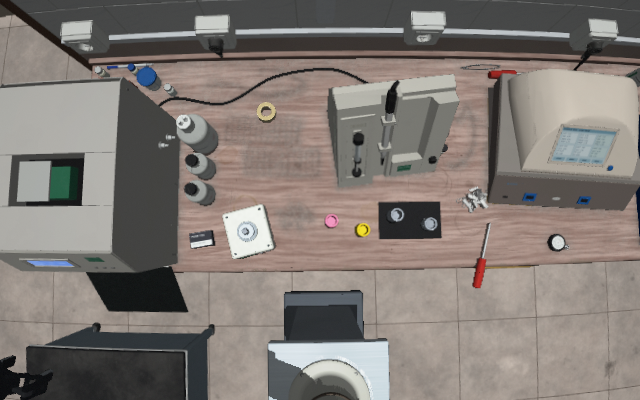

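View pics/scene0.png

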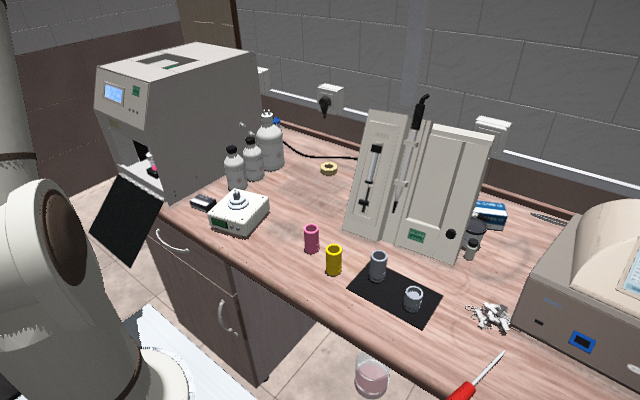

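The top picture shows the tester's drive near (247,231), the mat with a tall socket near (397,214) and a short one near (431,224). The pink and yellow decoys are at (331,221) and (363,230). Next I'll enlarge the tester and mat areas.

```bash
python3 - <<'E'
import cv2,numpy as np
t=cv2.imread("pics/top0.png");s=cv2.imread("pics/scene0.png")
f=lambda i,x,y,w,h:cv2.resize(i[y:y+h,x:x+w],(400,300),interpolation=cv2.INTER_CUBIC)
cv2.imwrite("pics/c1.png",np.vstack([np.hstack([f(t,217,207,60,45),f(t,375,197,80,60)]),np.hstack([f(s,200,180,80,60),f(s,350,240,100,75)])]))
E
```

```text
(no output)
```

View pics/c1.png

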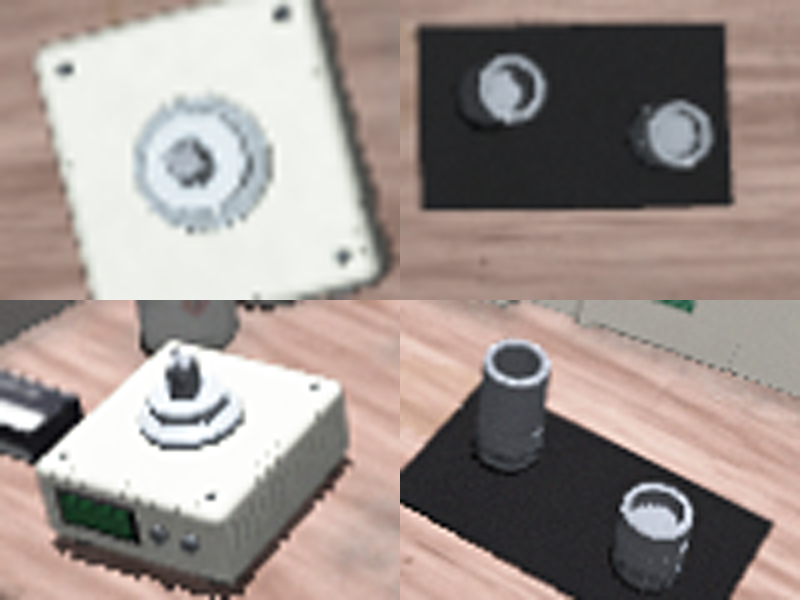

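```bash
python3 - <<'E'
from h import *;import pickle
T=pickle.load(open("top.pkl","rb"));S=pickle.load(open("scene.pkl","rb"))
for n,a,b,z in[("tall",(397,214.4),(378.6,255.1),.067),("short",(430.6,223.4),(413.9,291.6),.043),("tip",(244.7,230.6),(236,190),.09),("boss",(246.4,230.6),(238,199.6),.07)]:
    print(n,pix2w(T,a,z).round(4),pix2w(S,b,z).round(4))
for n,a,z in[("vialcapguess",(372,0),0.0)]:pass
for n,cs in[("TL",(40,52)),("TR",(322,0)),("BR",(385,275)),("carton",None)]:
    if cs:print(n,pix2w(T,(217+cs[0]/6.667-.4,207+cs[1]/6.667-.4),.052).round(4))
print("carton",pix2w(T,(202,239),.022),"pink",pix2w(T,(331,221),.064),"yel",pix2w(T,(363,230),.064))
# local detections: circle fits on upsampled crops, mapped
P=pix2w(T,(397,214.4),.067)
E
```

```text
tall [ 0.4793 -0.1779  0.067 ] [ 0.4791 -0.1786  0.067 ]
short [ 0.4555 -0.2705  0.043 ] [ 0.4559 -0.2701  0.043 ]
tip [0.4442 0.2008 0.09  ] [0.4476 0.2041 0.09  ]
boss [0.4444 0.2004 0.07  ] [0.4401 0.193  0.07  ]
TL [0.4865 0.2651 0.052 ]
TR [0.505  0.1565 0.052 ]
BR [0.4002 0.1327 0.052 ]
carton [0.4239903  0.32677367 0.022     ] pink [ 0.46552541 -0.01119811  0.064     ] yel [ 0.44167317 -0.09118584  0.064     ]
```

```bash
python3 - <<'E'
from h import *;import pickle
T=pickle.load(open("top.pkl","rb"));S=pickle.load(open("scene.pkl","rb"))
print("machine corner top cam",pix2w(T,(179,262),0),"scene",pix2w(S,(168,200),0), "flap",pix2w(T,(186,311),0),pix2w(T,(186,311),-.2))
E
python3 -m crank '[[0,-0.6,0,0,0,0],[0,-0.6,0,0,0,0],[0,-0.6,0,0,0,0],[0,-0.6,0,0,0,0],[0,-0.4,0,0,0,0]]' 100 60
```

```text
machine corner top cam [0.36271348 0.39566001 0.        ] scene [0.38135921 0.43580005 0.        ] flap [0.23308086 0.37560316 0.        ] [ 0.19250341  0.44514984 -0.2       ]
t: 0.72
position: [0.1044, 0.4104, 0.2308]
eef_rot: [0.39, 3.117, -0.002]
ft_force: [-0.8, 1.1, 0.1]
grip_width: 0.0855
gripper_force: 0.0
```

```bash
python3 -m crank '[[-0.6,0,0,0,0,0.055],[-0.6,0,0,0,0,0.055],[-0.6,0,0,0,0,0.055],[-0.6,0,0,0,0,0.055],[-0.6,0,0,0,0,0.055],[-0.6,0,0,0,0,0.055],[-0.6,0,0,0,0,0.055],[-0.6,0,0,0,0,0.055],[-0.6,0,0,0,0,0.055],[-0.6,0,0,0,0,0.055],[-0.6,0,0,0,0,0.055],[-0.6,0,0,0,0,0.055]]'
python3 - <<'E'
from h import *
s=status.read_state();M=R.from_rotvec(s["eef_rot"]).as_matrix();print(M.round(3),s["q"].round(3))
print("to target tool mm/80:",(M.T@(np.array([.4792,-.178,.12])-s["position"])/.08).round(3))
E
```

```text
t: 2.22
position: [0.4568, 0.0078, 0.2311]
eef_rot: [-2.223, -2.22, 0.0]
ft_force: [-0.8, 0.5, 0.6]
grip_width: 0.0854
gripper_force: 0.0
[[ 0.001  1.    -0.   ]
 [ 1.    -0.001 -0.   ]
 [-0.    -0.    -1.   ]] [-0.219  0.122  0.155  2.032 -0.022  0.99  -0.055]
to target tool mm/80: [-2.323  0.283  1.389]
```

```bash
python3 -m crank '[[-0.6,0.07,0,0,0,0],[-0.6,0.07,0,0,0,0],[-0.6,0.07,0,0,0,0],[-0.523,0.073,0.4,0,0,0],[0,0,0.6,0,0,0],[0,0,0.5,0,0,0],[0,0,0,0,0,0]]'
python3 - <<'E'
from h import *
s=status.read_state();M=R.from_rotvec(s["eef_rot"]).as_matrix()
print("to target tool mm/80:",(M.T@(np.array([.4792,-.178,.033])-s["position"])/.08).round(3))
for n,x,y,w,h in(("top",357,177,80,75),("scene",330,180,128,120)):
    c=imaging.camera(n)["pixels"][y:y+h,x:x+w,::-1];globals()[n]=cv2.resize(c,(400,375),interpolation=cv2.INTER_CUBIC)
cv2.imwrite("pics/c2.png",np.hstack([top,scene]))
E
```

```text
t: 3.1
position: [0.4766, -0.1756, 0.1084]
eef_rot: [-2.215, -2.219, 0.006]
ft_force: [0.0, 0.6, -0.2]
grip_width: 0.0856
gripper_force: 0.0
to target tool mm/80: [-0.032  0.04   0.942]
```

View pics/c2.png

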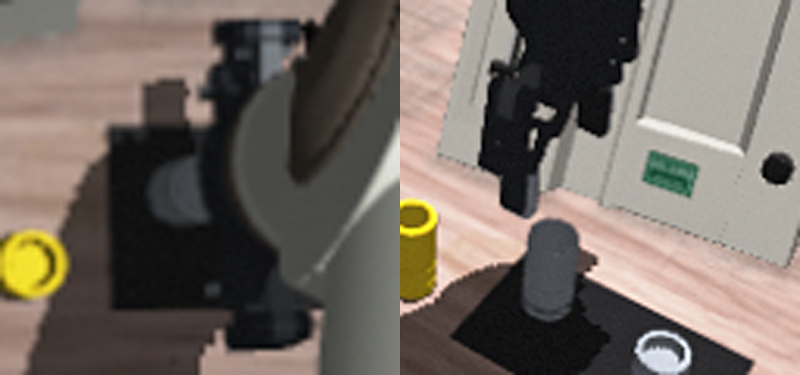

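The gripper is above the tall socket (crop centre (550,230) right-hand picture), with one finger on each side in x and the short socket clear. Next I go down and grip.

```bash
python3 -m crank '[[-0.03,0.04,0.3,0,0,0],[0,0,0.4,0,0,0],[0,0,0.24,0,0,0],[0,0,0,0,0,0],[0,0,0,0,0,0]]' && python3 -m crank '[[0,0,0,0,0,0],[0,0,0,0,0,0],[0,0,0,0,0,0],[0,0,0,0,0,0],[0,0,0,0,0,0]]' 0 60
python3 -m crank '[[0,0,0,0,0,0],[0,0,0,0,0,0]]'
```

```text
t: 3.82
position: [0.4846, -0.1793, 0.038]
eef_rot: [2.217, 2.222, 0.003]
ft_force: [0.0, -0.8, 0.4]
grip_width: 0.0852
gripper_force: 0.0
t: 4.45
position: [0.4829, -0.1789, 0.0366]
eef_rot: [2.219, 2.224, 0.0]
ft_force: [-1.6, 1.2, 5.8]
grip_width: 0.0324
gripper_force: 58.7
t: 4.7
position: [0.4829, -0.1789, 0.0366]
eef_rot: [-2.219, -2.224, -0.0]
ft_force: [-1.4, 0.5, 5.9]
grip_width: 0.0324
gripper_force: 58.6
```

```bash
python3 -m crank '[[0,0,-0.1,0,0,0],[0,0,-0.4,0,0,0],[0,0,-0.6,0,0,0],[0,0,-0.6,0,0,0],[0.4,-0.04,0,0,0,0],[0.6,-0.06,0,0,0,0],[0.6,-0.06,0,0,0,0],[0.6,-0.06,0,0,0,0],[0.6,-0.06,0,0,0,0],[0.6,-0.06,0,0,0,0],[0.6,-0.06,0,0,0,0],[0.5,-0.06,0,0,0,0],[0.3,-0.03,0,0,0,0],[0,0,0,0,0,0],[0,0,0,0,0,0]]' 0 80
python3 - <<'E'
from h import *
s=status.read_state();M=R.from_rotvec(s["eef_rot"]).as_matrix();print(M.round(3),s["q"].round(3))
print("to target tool mm/80:",(M.T@(np.array([.4443,.2005,.14])-s["position"])/.08).round(3),s["ft_force"])
for n,x,y,w,h in(("top",207,197,80,75),("scene",180,110,128,120)):
    c=imaging.camera(n);import pickle;pickle.dump(c,open(n+"1.pkl","wb"));c=c["pixels"][y:y+h,x:x+w,::-1];globals()[n]=cv2.resize(c,(400,375),interpolation=cv2.INTER_CUBIC)
cv2.imwrite("pics/c3.png",np.hstack([top,scene]))
E
```

```text
t: 6.58
position: [0.4428, 0.2039, 0.172]
eef_rot: [2.22, 2.223, -0.002]
ft_force: [0.3, -0.1, -1.7]
grip_width: 0.0326
gripper_force: 79.5
[[-0.001  1.    -0.   ]
 [ 1.     0.001 -0.001]
 [-0.001 -0.    -1.   ]] [-0.556  0.256  0.079  2.021 -0.025  0.867 -0.462]
to target tool mm/80: [-0.042  0.019  0.4  ] [ 0.25423365 -0.12165944 -1.65305005]
```

View pics/c3.png

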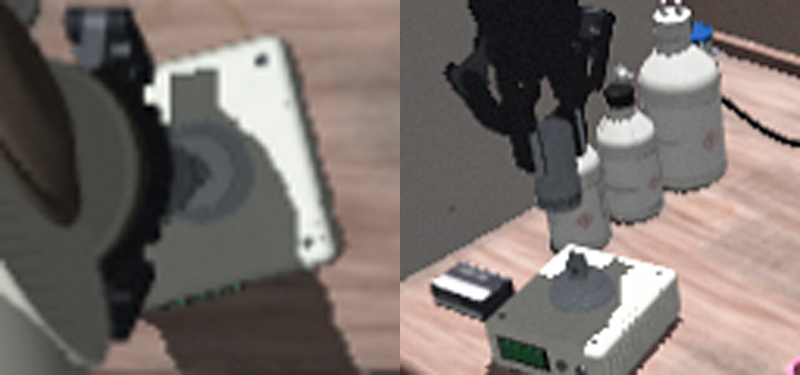

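The socket hangs upright in the gripper, its lower end at about (558,197) in the right-hand crop, with the drive tip at (573,253). I'll check these against the projected positions.

```bash
python3 - <<'E'
from h import *;import pickle
T=pickle.load(open("top1.pkl","rb"));S=pickle.load(open("scene1.pkl","rb"))
print("exp tip/boss scene",w2pix(S,[[.4443,.2005,.09],[.4443,.2005,.07]]),"top",w2pix(T,[[.4443,.2005,.09],[.4443,.2005,.07]]))
s=status.read_state();p=s["position"]
b=p[2]-.0336
th=np.linspace(0,2*np.pi,24,endpoint=False)
for z in(b,b+.064):
    q=w2pix(S,np.c_[p[0]+.017*np.cos(th),p[1]+.017*np.sin(th),0*th+z]);print("socket ring",z,q.min(0),q.max(0))
im=S["pixels"][:,:,::-1]
f=lambda i,x,y,w,h:cv2.resize(i[y:y+h,x:x+w],(390,390),interpolation=cv2.INTER_CUBIC)
a=f(im,210,130,60,60);c=f(pickle.load(open("scene.pkl","rb"))["pixels"][:,:,::-1],215,175,45,45)
cv2.imwrite("pics/c4.png",np.hstack([a,c]))
E
```

```text
exp tip/boss scene [[235.97326152 191.09859549]
 [237.21184221 197.74357558]] top [[244.82894818 230.57200057]
 [246.34542439 230.62410556]]
socket ring 0.13843896580727266 [224.35700656 170.36567668] [238.83585614 177.95309469]
socket ring 0.20243896580727266 [219.55498536 146.64386168] [234.68695986 153.76325918]
```

View pics/c4.png

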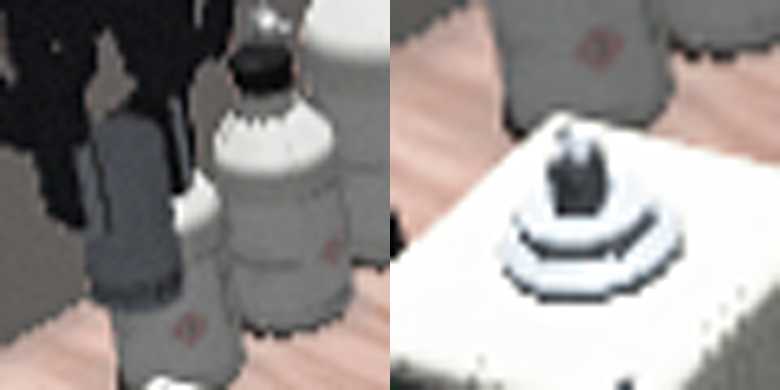

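```bash
python3 -m crank '[[-0.06,0.02,0.2,0,0,0],[0,0,0.2,0,0,0],[0,0,0.1,0,0,0],[0,0,0,0,0,0],[0,0,0,0,0,0]]'
```

```text
t: 7.3
position: [0.4447, 0.2005, 0.1322]
eef_rot: [2.219, 2.224, 0.0]
ft_force: [0.6, 1.0, -1.4]
grip_width: 0.032
gripper_force: 79.5
```

```bash
python3 -m crank '[[-0.015,0,0.05,0,0,0],[0,0,0.03,0,0,0],[0,0,0,0,0,0]]'; python3 -m crank '[[0,0,0.015,0,0,0],[0,0,0.015,0,0,0],[0,0,0,0,0,0]]'
```

```text
t: 7.68
position: [0.4444, 0.1991, 0.1256]
eef_rot: [-2.219, -2.224, 0.0]
ft_force: [-0.1, 1.2, -2.1]
grip_width: 0.0321
gripper_force: 79.5
t: 8.05
position: [0.4446, 0.1992, 0.1234]
eef_rot: [2.219, 2.224, 0.0]
ft_force: [-0.2, -0.1, -1.2]
grip_width: 0.032
gripper_force: 79.5
```

```bash
python3 -m crank '[[0,0,0.02,0,0,0],[0,0,0,0,0,0]]'; python3 -m crank '[[0,0,0.02,0,0,0],[0,0,0,0,0,0]]'
```

```text
t: 8.3
position: [0.4449, 0.1993, 0.1224]
eef_rot: [2.219, 2.224, 0.001]
ft_force: [-1.3, -1.2, 6.1]
grip_width: 0.0321
gripper_force: 80.5
t: 8.55
position: [0.4451, 0.1993, 0.1217]
eef_rot: [2.219, 2.223, 0.002]
ft_force: [-3.8, -3.0, 13.8]
grip_width: 0.032
gripper_force: 81.6
```

```bash
python3 -m crank '[[-0.01,-0.012,-0.006,0,0,0],[0,0,0,0,0,0]]'; python3 -m crank '[[0,0,0,0,0,0.025],[0,0,0,0,0,0.025],[0,0,0,0,0,0]]';python3 -m crank '[[0,0,0,0,0,0.025],[0,0,0,0,0,0.025],[0,0,0,0,0,0]]'; python3 -c "
from h import *;print(status.read_state()['q'],status.read_state()['wrist_torque'])"
```

```text
t: 8.8
position: [0.4448, 0.199, 0.1221]
eef_rot: [2.219, 2.223, 0.005]
ft_force: [-2.2, -0.6, 9.5]
grip_width: 0.0322
gripper_force: 81.1
t: 9.18
position: [0.4445, 0.1992, 0.122]
eef_rot: [2.328, 2.11, 0.004]
ft_force: [-3.2, 0.3, 9.8]
grip_width: 0.032
gripper_force: 81.1
t: 9.55
position: [0.4444, 0.1994, 0.1219]
eef_rot: [-2.43, -1.991, -0.004]
ft_force: [-2.3, 0.9, 9.0]
grip_width: 0.0321
gripper_force: 81.0
[-0.5769301   0.33083966  0.11760912  2.06295319 -0.05713528  0.74831497
 -0.62184488] [0.16933479 0.46179557 0.0708528 ]
```

```bash
for i in 1; do python3 -m crank '[[0,-0.008,0,0,0,0.025],[0,0,0,0,0,0.025],[0,0,0,0,0,0]]'; python3 -m crank '[[0,0,0,0,0,0.025],[0,0,0,0,0,0.025],[0,0,0,0,0,0]]';python3 -m crank '[[0,0,0,0,0,0.025],[0,0,0,0,0,0.025],[0,0,0,0,0,0]]';  python3 -m crank '[[0,0,0,0,0,0.025],[0,0,0,0,0,0.025],[0,0,0,0,0,0]]';done | egrep 'pos|ft_|rot'
```

```text
position: [0.4441, 0.1995, 0.1219]
eef_rot: [-2.527, -1.867, -0.005]
ft_force: [-0.4, 0.7, 6.7]
position: [0.4443, 0.1997, 0.1214]
eef_rot: [-2.616, -1.74, -0.006]
ft_force: [0.9, 2.8, 3.3]
position: [0.444, 0.1995, 0.1212]
eef_rot: [-2.699, -1.608, -0.004]
ft_force: [2.6, 3.9, 3.5]
position: [0.4437, 0.1994, 0.121]
eef_rot: [-2.775, -1.471, -0.003]
ft_force: [1.3, 4.6, 2.0]
```

```bash
(python3 -m crank '[[0.006,-0.003,0.015,0,0,0],[0,0,0,0,0,0]]'; python3 -m crank '[[0,0,0.015,0,0,0],[0,0,0,0,0,0]]'; python3 -m crank '[[0,0,0,0,0,0.025],[0,0,0,0,0,0]]';python3 -m crank '[[0,0,0,0,0,0.025],[0,0,0,0,0,0]]';python3 -m crank '[[0,0,0,0,0,0.025],[0,0,0,0,0,0]]') | egrep 'pos|ft_|rot'; python3 -c "
from h import *;print(status.read_state()['wrist_torque'])"
```

```text
position: [0.4442, 0.1995, 0.1201]
eef_rot: [2.776, 1.471, 0.004]
ft_force: [2.4, 3.2, 5.3]
position: [0.4445, 0.1996, 0.1193]
eef_rot: [-2.776, -1.471, -0.005]
ft_force: [1.0, 1.8, 8.6]
position: [0.4442, 0.1996, 0.1191]
eef_rot: [-2.812, -1.4, -0.004]
ft_force: [0.7, 3.4, 8.9]
position: [0.4442, 0.1996, 0.1184]
eef_rot: [-2.846, -1.33, -0.004]
ft_force: [4.0, 4.0, -0.2]
position: [0.444, 0.1996, 0.1183]
eef_rot: [-2.878, -1.258, -0.004]
ft_force: [3.4, 4.2, 0.5]
[ 1.06672365 -0.87195592 -0.02085404]
```

```bash
(python3 -m crank '[[0.008,0,0.015,0,0,0],[0,0,0,0,0,0]]'; python3 -m crank '[[0,0,0.015,0,0,0],[0,0,0,0,0,0]]'; python3 -m crank '[[0,0,0.015,0,0,0],[0,0,0,0,0,0]]') | egrep 'pos|ft_'
```

```text
position: [0.4442, 0.1996, 0.117]
ft_force: [4.4, 4.2, -1.2]
position: [0.4442, 0.1996, 0.1159]
ft_force: [3.9, 4.0, -0.1]
position: [0.4443, 0.1997, 0.1151]
ft_force: [3.8, 3.7, 4.0]
```

```bash
(python3 -m crank '[[0.008,0,0.012,0,0,0],[0,0,0,0,0,0]]'; python3 -m crank '[[0,0,0.015,0,0,0],[0,0,0,0,0,0]]'; python3 -m crank '[[0,0,0.015,0,0,0],[0,0,0,0,0,0]]') | egrep 'pos|ft_'; python3 -c "
from h import *;print(status.read_state()['wrist_torque'])"
```

```text
position: [0.4446, 0.2, 0.1143]
ft_force: [2.3, 2.6, 7.2]
position: [0.4446, 0.2, 0.1134]
ft_force: [1.4, 1.9, 7.7]
position: [0.4443, 0.1998, 0.1113]
ft_force: [4.8, 2.2, 0.8]
[ 0.86655568 -1.03041907  0.05038495]
```

```bash
(python3 -m crank '[[0.006,0,0.015,0,0,0],[0,0,0,0,0,0]]'; python3 -m crank '[[0,0,0.015,0,0,0],[0,0,0,0,0,0]]'; python3 -m crank '[[0,0,0.015,0,0,0],[0,0,0,0,0,0]]';python3 -m crank '[[0,0,0.015,0,0,0],[0,0,0,0,0,0]]') | egrep 'pos|ft_'
```

```text
position: [0.4443, 0.1999, 0.1097]
ft_force: [4.3, 2.7, -1.5]
position: [0.4442, 0.2, 0.1085]
ft_force: [4.8, 1.5, -1.6]
position: [0.4441, 0.2, 0.1071]
ft_force: [5.2, 2.7, -4.3]
position: [0.4441, 0.2001, 0.1055]
ft_force: [7.1, 3.2, -8.1]
```

```bash
(python3 -m crank '[[0.006,0.005,0.012,0,0,0],[0,0,0,0,0,0]]'; python3 -m crank '[[0,0,0.012,0,0,0],[0,0,0,0,0,0]]'; python3 -m crank '[[0,0,0.012,0,0,0],[0,0,0,0,0,0]]') | egrep 'pos|ft_|grip'
```

```text
position: [0.4443, 0.2002, 0.1046]
ft_force: [4.5, 3.1, -4.8]
grip_width: 0.0322
gripper_force: 80.0
position: [0.4443, 0.2002, 0.104]
ft_force: [3.7, 3.1, -3.6]
grip_width: 0.0321
gripper_force: 80.2
position: [0.4445, 0.2004, 0.1037]
ft_force: [1.3, 2.5, 3.6]
grip_width: 0.0322
gripper_force: 81.2
```

```bash
(python3 -m crank '[[0,0,0.012,0,0,0],[0,0,0,0,0,0]]'; python3 -m crank '[[0,0,0.012,0,0,0],[0,0,0,0,0,0]]';python3 -m crank '[[0,0,0.012,0,0,0],[0,0,0,0,0,0]]') | egrep 'pos|ft_|grip_w|t:'
```

```text
t: 15.8
position: [0.4447, 0.2006, 0.1036]
eef_rot: [-2.879, -1.256, 0.0]
ft_force: [-2.1, 1.5, 13.0]
grip_width: 0.0321
t: 16.05
position: [0.4448, 0.2006, 0.1035]
eef_rot: [-2.878, -1.256, -0.0]
ft_force: [-4.2, -0.1, 21.9]
grip_width: 0.0319
t: 16.3
position: [0.4449, 0.2008, 0.1034]
eef_rot: [-2.878, -1.256, -0.001]
ft_force: [-6.3, -0.5, 31.0]
grip_width: 0.0324
```

```bash
(python3 -m crank '[[0,0,-0.02,0,0,0],[0,0,-0.016,0,0,0],[0,0,0,0,0,0]]'; python3 -m crank '[[0,0,0,0,0,0],[0,0,0,0,0,0],[0,0,0,0,0,0],[0,0,0,0,0,0],[0,0,0,0,0,0],[0,0,0,0,0,0]]' 100 ; python3 -m crank '[[0,0,-0.05,0,0,0],[0,0,-0.1,0,0,0],[0,0,-0.3,0,0,0],[0,0,-0.6,0,0,0],[0,0,-0.6,0,0,0],[0,0,-0.6,0,0,0],[0,0,0,0,0,0],[0,0,0,0,0,0]]') | egrep 'pos|ft_|grip_w|t:'
python3 - <<'E'
from h import *
for n,x,y,w,h in(("top",207,187,80,75),("scene",180,130,128,120)):
    c=imaging.camera(n)
    th=np.linspace(0,2*np.pi,36)
    if n=="scene":
        for z in(.07,.134):
            q=w2pix(c,np.c_[.4443+.017*np.cos(th),.2005+.017*np.sin(th),0*th+z]);print(z,((q.min(0)-[x,y])*3.125+[400,0]).round(),((q.max(0)-[x,y])*3.125+[400,0]).round())
    c=c["pixels"][y:y+h,x:x+w,::-1];globals()[n]=cv2.resize(c,(400,375),interpolation=cv2.INTER_CUBIC)
cv2.imwrite("pics/c5.png",np.hstack([top,scene]))
E
```

```text
t: 16.68
position: [0.4445, 0.2004, 0.1037]
eef_rot: [-2.879, -1.256, 0.001]
ft_force: [-0.5, 2.8, 6.4]
grip_width: 0.0318
t: 17.42
position: [0.4448, 0.2003, 0.1035]
eef_rot: [-2.879, -1.256, 0.0]
ft_force: [0.0, 0.2, 0.0]
grip_width: 0.0858
t: 18.42
position: [0.4445, 0.2002, 0.2836]
eef_rot: [-2.879, -1.256, -0.0]
ft_force: [-0.3, 0.7, -0.8]
grip_width: 0.0853
0.07 [557. 199.] [600. 224.]
0.134 [543. 132.] [589. 155.]
```

View pics/c5.png

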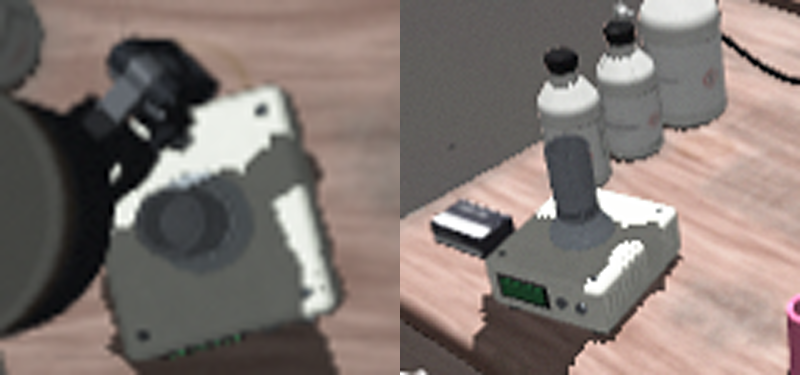

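The socket stands upright on the boss: its top edge is at about (568,135) and its foot at (577,222), against predicted 132 and 224 for fully home. The gripper is clear above it.

```bash
python3 -c "
from cell import ctrl;print(ctrl.finish_job())"
```

```text
the job is handed in; nothing more can be done
None
```

The tall socket is on the tester's drive and I've let go of it; I handed the job in at about 18.5 s, but no pass or fail verdict came back. It reached a firm stop at the expected height and the last picture matches fully home, with the highest push I read at 31 N; the balls snapping out shows only in the forces.

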